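# Screw the drinker elbow in to its stop and set its spout to the mark

## Robot

A 7-joint arm with a two-finger parallel gripper is mounted at the origin on the work surface. World frame = base frame: x ahead of the robot, y to its left, z up, the work surface at z = 0. Lengths are in m, angles in rad, forces in N, time in s.
With the tool pointing down it reaches from about 0.35 to 0.9 m from the base axis. Payload 19.9 kg.
Tool frame: the origin (TCP) lies at the very end of the fingers, on their centre line; the grasp point (between the pads) lies 19 mm behind it; x points along the fingers, y is the direction in which the jaws open and shut, and the axes are right-handed (so a half turn about x gives the same grasp; the last joint's range is limited). The gripper opens to 85 mm and grips with 20 to 120 N. Pads are 22 mm wide; open, the fingers measure 114 mm over their backs; the gripper's body (76 mm by 85 mm) begins 54 mm behind the grasp point. The pads swing forward as they close: fully open they stand 13 mm farther back than shut.
Start: joints at [-1.26, 0.417, -0.01, 1.614, 0.005, 1.111, -0.053], TCP at [0.215, 0.587, 0.231] pointing down, gripper open.
Joint ranges: [-2.81, 2.81], [-0.39, 2.02], [-1.27, 1.25], [0.06, 2.57], [-1.19, 4.33], [0.19, 2], [-2.82, 2.82]. Speed limits (rad/s): [1.89, 1.89, 2.39, 2.39, 3.01, 3.01, 3.01].

## Interface

Orientations are given as a rotation vector (axis times angle).
In Python, from plant import telemetry, optics, arm gives the robot as it stands. The module is installed in compiled form; this text tells all that it offers.
- The arm moves only by the shell command python3 -m pendant 'ROWS'. ROWS is JSON, a list of rows, each an object with "rot": the turn, a rotation vector about the world's x, y, z in degrees, a list of three; "delta_pos": the shift along the world's x, y, z in m, a list of three; "jaw": the closure, from -1 (fully open) to 1 (shut). A call has 1 to 20 rows; each row shifts and turns the commanded pose from where the row before left it; what a row does not reach is not made up. A row lasts 1/10 s, in which the tool goes at most 50 mm and 8.59 degrees, less where a joint would pass 70% of its speed; a pose out of reach is approached as far as the arm can. A call with a gripper value outside its range is refused whole. The fingers move at their own pace and stop on an object; the grip force is fixed at half the most. Time passes only in rows, so rows that do not move let the fingers close. It gives the time, the measured TCP pose, the force and the opening at its end, in the units of the state.
- telemetry.state(): the state, without advancing time (a new reading comes with each control period).
- optics.capture(name): name is "scene" or "top"; returns (picture, depth): 480x640x3 uint8, red, green, blue; 480x640 float32, m along the optical axis (not along the pixel's ray), 0 where there is no reading.
- optics.get_calibration(name): a dict with "fx", "fy", "cx", "cy" (pixels), "extrinsics" (4x4, takes a point from camera to world coordinates). Camera axes: x right, y down, z forward; pixel columns grow to the right and rows downward; lengths in m; the calibration is good to about 2 mm. A picture is of the moment at which its call begins. get_calibration takes no time and is no camera call.
- arm.close_job(): hands the job in, once; it reports no verdict.
Trained networks look in the newest picture that a camera, given by its name, has taken for a name from the list of things; names that differ only in an ending like _2 or _b are one class to them, and where a whole thing is asked for, a point or a joint stands for the part that bears it (a point fixed in the world has none). Each returns a list of dicts, best first, with "confidence" (0 to 1); they miss things now and then, are a little off and sometimes report something else, mostly with a low value. They report only what shows in the picture. A call takes as long as a camera call. They do not tell look-alikes from the thing itself.
- optics.search_frame(query, camera): "box" ([left, top, width, height] in pixels, round what is visible of it).
The state is a dict: "t": time; "q": joint angles; "qd": joint speeds; "tau": joint torques, N m; "eef_pos": TCP position; "tool_rot": TCP orientation; "contact_force": force on the tool from outside, world axes, zero at the start; "moment": the same for the moment, N m; "gripper_width": opening from 0.0 (shut) to 1.0 (fully open).
Only numpy, scipy, OpenCV 4.12 (cv2) and the standard library are available. Lean on these libraries where they do the work, as an engineer would, in place of code of your own. Each camera call takes 0.05 s, during which the arm holds its last target. There are 200 camera calls.

## Task

Take the orange drinker elbow from its white stand and screw it by hand-tight feel into the blue fitting held in the clamp: clockwise, gently, until it comes up against the springy stop inside, without forcing it. Then back it off just until the spout points along the white mark, let go, and leave everything else on the shelf where it is.

Things in the scene. Friction and masses are not known exactly. Their poses are not given: they have to be found in the camera images.
- elbow: Loose orange plastic elbow, 120 g, 72 mm tall. Origin: centre of the underside of its round stem, on its axis; z up the stem, x the way the spout points. Stem 20 mm diameter from z 0 to 29.5 mm, foot tapered (13 mm at the tip, full at z 7 mm); flange 46 mm diameter at z 29.5 to 33.5 mm.
- elbow_grip (a point): Middle of the elbow's head, z 58 mm on its axis: a block 26 mm (x) by 24 mm (y) from z 33 to 72 mm of the elbow, whose two flat y faces are the place to grip from above.
- lugs (a point): On the elbow's axis at z 14 mm, between its two round lugs: they are 5 mm thick, stick out along the elbow's +y and -y and reach 16.5 mm from the axis.
- spout_tip (a point): Tip of the elbow's spout, at x 52 mm, z 48 mm of the elbow. The spout is 14 mm in diameter with a 17 mm collar.
- stand: White ring, fixed, 56 mm outside, 37 mm inside, 31 mm high, in which the elbow stands at the start, flange on the rim (elbow's origin 1.5 mm above the shelf). Origin at the centre of its underside.
- socket: Clamp, fixed (grey base 130 by 120 by 30 mm, aluminium jaws up to z 52 mm), holding the blue female fitting upright. Origin on the shelf under the fitting's axis, z up; x points along the white mark. Blue fitting 46 mm outside diameter, rim at z 60 mm; bore 22.8 mm diameter (1.4 mm play all round the stem), open down to z 30 mm.
- mouth (a point): Centre of the blue fitting's mouth, on its axis, 60 mm above the shelf. Two opposite notches in the rim, about 38 degrees wide, let the lugs in when the spout points 45 degrees anticlockwise (seen from above) of the mark, give or take about 6; otherwise the lugs rest on the rim. Fully in the notches, lugs on the thread's start, the elbow's origin is 34 mm above the shelf.
- thread (a point): On the fitting's axis, 48 mm above the shelf, in the thread. Turned clockwise from the notches the elbow goes down 3 mm per 90 degrees (1.2 mm up-and-down play); at the mark its origin is about 32.5 mm above the shelf. A springy stop (the buffer) hidden inside lies 12 to 37 degrees clockwise past the mark, varying. There the moment rises about 0.12 N m per degree: 0.1 to 0.2 is enough, over 0.3 is forcing.
- mark (a point): Outer end of the white mark, a bar 8 mm wide on the clamp running outwards from the blue fitting to 68 mm from its axis, top 57 mm above the shelf.
- dispenser: Sealed pellet dispenser, clear with green head, 100 mm diameter, about 200 mm tall; bystander. Origin under its centre.
- bowl: Stainless steel bowl, 130 mm across, 50 mm high; bystander. Origin under its centre.
- brush: Blue plastic brush lying on the shelf; bystander. Origin near its middle.
- chewball_center (a point): Centre of the round wicker chew ball, 64 mm diameter; bystander.
- treatbox: Green box with a hinged white lid, 150 by 200 by 90 mm, fixed; bystander. Origin under its centre.
- taperoll: White roll of thread tape, a ring 52 mm across, 18 mm high; bystander. Origin under its centre.
- barb: Spare brass hose barb, 28 mm diameter, 36 mm tall, standing; bystander. Origin under its centre.
Not all that is in view belongs to the job. Of the things like the elbow, leave any that is black, purple or turquoise; of the rest the larger one is meant.

How it is judged:
On the way, in this order (a step that is already met when the one before it is completed fails the run):
1. the elbow's lugs are down inside the blue fitting, upright (horizontal distance between elbow and mouth below 0.004 m and angle between elbow's own z axis and vertical below 0.13 rad and z of elbow in the frame of socket below 0.037 m), for 0.1 s.
2. turned clockwise past the mark, the elbow presses on the stop (horizontal distance between elbow and mouth below 0.004 m and angle between elbow's own z axis and vertical below 0.13 rad and y of spout_tip in the frame of socket below -0.008 m and contact force between elbow and buffer above 5 N), for 0.1 s.
At the end, for the whole second after the job is handed in: The elbow is screwed in the blue fitting (axes within 4 mm, upright within 7 degrees, its origin 30 to 35.5 mm above the shelf), its spout within 9 degrees (tilt included) of the white mark, at rest and let go, after having been turned on against the stop (at least 5 N) and backed off (horizontal distance between elbow and mouth below 0.004 m and angle between elbow's own z axis and vertical below 0.13 rad and z of elbow in the frame of socket between 0.03 and 0.0355 m and angle between the x axis of elbow and the x axis of socket, either way round below 0.16 rad and x of spout_tip in the frame of socket above 0.03 m and linear speed of elbow below 0.01 m/s and angular speed of elbow below 0.1 rad/s); the robot touches nothing.
It fails at once if the elbow is forced against the stop: over 22 N on the stop (contact force between elbow and buffer above 22 N).
It fails at once if the elbow is pressed hard on the fitting, over 60 N (contact force between elbow and socket above 60 N).
It fails at once if a bystander is moved over 20 mm (distance of any of dispenser, bowl, brush, chewball_center, taperoll, barb from where it was at the start of the episode above 0.02 m).
It also fails if it takes over 72 s, if anything falls off the work surface, if the arm or the gripper's body presses on something with over 40 N, if the wrist force passes 120 N, or if a joint passes its speed limit or range.

## Working session

There is one attempt and no reset: what is moved stays moved. The work goes in short steps, Python scripts to look and compute and a shell command to move; the robot and the scene stay as the last step left them, time stands still between calls to the robot, and variables do not carry over. Pictures are saved under pics/ and viewed, about 8 in all and at most 12, crops included, and the job is handed in when it is done.

```bash
mkdir -p pics
cat > h.py <<'E'
from plant import telemetry, optics, arm
import numpy as np, cv2
def cap(n,save=None):
    p,d=optics.capture(n)
    if save: cv2.imwrite('pics/'+save,cv2.cvtColor(p,cv2.COLOR_RGB2BGR))
    return p,d
def world(n,u,v,z):
    k=optics.get_calibration(n);E=np.array(k['extrinsics'])
    u,v,z=map(np.asarray,(u,v,z))
    c=np.stack([(u-k['cx'])/k['fx']*z,(v-k['cy'])/k['fy']*z,z],-1)
    return c@E[:3,:3].T+E[:3,3]
def pix(n,P):
    k=optics.get_calibration(n);E=np.array(k['extrinsics'])
    c=(np.atleast_2d(P)-E[:3,3])@E[:3,:3]
    return np.stack([c[:,0]/c[:,2]*k['fx']+k['cx'],c[:,1]/c[:,2]*k['fy']+k['cy']],-1)
E
python3 - <<'E'
from h import *
np.set_printoptions(precision=3,suppress=True)
s=telemetry.state();print({k:np.round(v,3) for k,v in s.items()})
ims=[]
for n in ['scene','top']:
    p,d=cap(n,n+'0.png');ims.append(p)
    k=optics.get_calibration(n);print(n,k['fx'],np.array(k['extrinsics']))
    for q in ['elbow','stand','socket','mark']:
        for r in optics.search_frame(q,n)[:4]:
            b=r['box'];u,v=int(b[0]+b[2]/2),int(b[1]+b[3]/2)
            print(q,round(r['confidence'],2),np.round(b),world(n,u,v,d[v,u]))
E
```

```text
{'t': np.float64(0.0), 'q': array([-1.261,  0.418, -0.01 ,  1.614,  0.005,  1.111, -0.053]), 'qd': array([-0.002,  0.001, -0.001, -0.   ,  0.001, -0.   , -0.   ]), 'tau': array([ -0.   , -86.445,   0.679, -43.491,   0.019,   0.007,   0.   ]), 'eef_pos': array([0.215, 0.586, 0.231]), 'tool_rot': array([ 0.275,  1.553, -0.277]), 'contact_force': array([ 0.377, -0.71 , -0.692]), 'moment': array([ 0.014, -0.033,  0.042]), 'gripper_width': np.float64(1.0)}
scene 543.5246301827882 [[-0.734  0.503 -0.457  1.066]
 [ 0.679  0.556 -0.48   0.494]
 [ 0.013 -0.662 -0.749  0.89 ]
 [ 0.     0.     0.     1.   ]]
elbow 0.85 [334. 154.  16.  31.] [ 0.392 -0.157  0.054]
elbow 0.84 [246. 197.  40.  27.] [ 0.609 -0.163  0.064]
elbow 0.59 [306. 191.  32.  32.] [ 0.494 -0.113  0.036]
elbow 0.48 [281. 178.  22.  20.] [ 0.503 -0.204  0.034]
stand 0.55 [261. 213.  24.  22.] [ 0.607 -0.145  0.033]
stand 0.39 [362. 273.  82.  71.] [0.571 0.19  0.051]
socket 0.75 [360. 273.  81.  73.] [0.582 0.191 0.06 ]
mark 0.9 [362. 275.  81.  70.] [0.572 0.189 0.046]
top 608.3920676014607 [[ 0.025 -0.991  0.128  0.418]
 [-1.    -0.023  0.012 -0.011]
 [-0.009 -0.128 -0.992  1.232]
 [ 0.     0.     0.     1.   ]]
elbow 0.81 [395. 316.  26.  37.] [ 0.393 -0.168  0.047]
elbow 0.78 [365. 262.  31.  39.] [ 0.492 -0.111  0.075]
elbow 0.75 [394. 206.  32.  39.] [ 0.601 -0.165  0.076]
elbow 0.73 [419. 266.  21.  26.] [ 0.502 -0.207  0.051]
stand 0.7 [396. 205.  30.  38.] [ 0.603 -0.167  0.074]
stand 0.46 [391. 221.  28.  29.] [ 0.582 -0.158  0.073]
socket 0.91 [197. 207.  83.  84.] [0.549 0.165 0.056]
mark 0.6 [197. 199.  84.  91.] [0.564 0.168 0.026]
```

Run:
```python
import cv2,numpy as np
a=cv2.imread('pics/scene0.png');b=cv2.imread('pics/top0.png')
A=cv2.resize(a[130:370,210:470],None,fx=1.53,fy=1.53);B=cv2.resize(b[180:360,180:450],(800-A.shape[1],int((800-A.shape[1])*180/270)))
o=np.zeros((600,800,3),np.uint8);o[:A.shape[0],:A.shape[1]]=A;o[:B.shape[0],A.shape[1]:A.shape[1]+B.shape[1]]=B
C=cv2.resize(b[195:300,185:290],(225,225),interpolation=cv2.INTER_CUBIC);o[-225:,:225]=C
D=cv2.resize(b[195:300,350:455],(225,225),interpolation=cv2.INTER_CUBIC);o[-225:,230:455]=D
F=cv2.resize(b,(320,240));o[-240:,460:780]=F
cv2.imwrite('pics/a.png',o)
```

```text
(no output)
```

View pics/a.png

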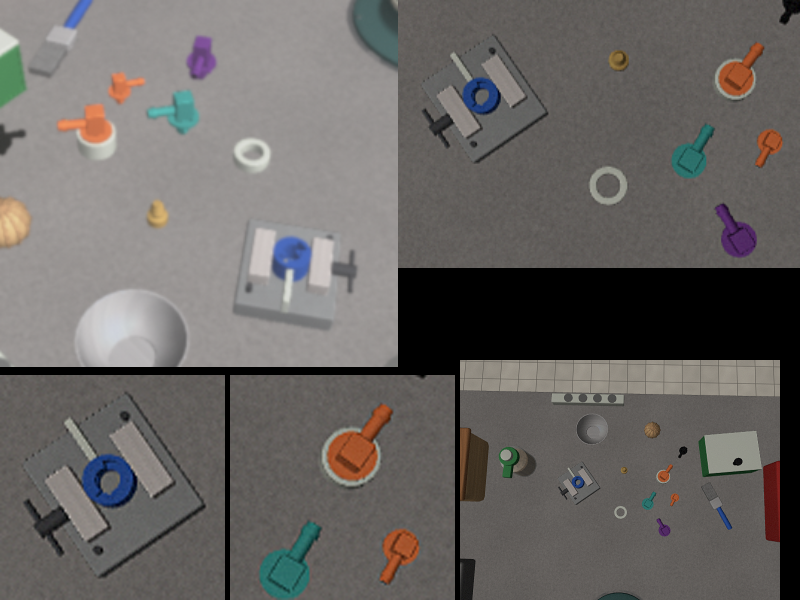

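Top view: the target, the large orange elbow in its white ring, is at about px (408,222). The small orange one is at about (437,273) and the turquoise one at about (378,278). The clamp's blue fitting is at about (237,243), with the mark running up-left. Now I'll measure it.

```bash
cat >> h.py <<'E'
def cloud(n,p,d,box):
    x0,y0,x1,y1=box
    v,u=np.mgrid[y0:y1,x0:x1];v=v.ravel();u=u.ravel()
    hsv=cv2.cvtColor(p,cv2.COLOR_RGB2HSV)[v,u].astype(int)
    return world(n,u,v,d[v,u]),hsv,u,v
E
python3 - <<'E'
from h import *
np.set_printoptions(precision=4,suppress=True)
B={'top':((380,195,432,245),(190,195,285,295)),'scene':((236,185,296,245),(355,265,445,350))}
for n in ['scene','top']:
    p,d=cap(n)
    P,h,u,v=cloud(n,p,d,B[n][0])
    o=(h[:,0]<18)&(h[:,1]>140)&(h[:,2]>60)&(d[v,u]>0)
    if n=='scene': o&=~((u>280)&(v<197))
    Q=P[o];print(n,'orange',len(Q),'z pct',np.percentile(Q[:,2],[1,25,50,75,99]))
    head=Q[Q[:,2]>0.068];print('head',len(head),head.mean(0),np.median(head,0), cv2.minAreaRect((head[:,:2]*1000).astype(np.float32)))
    r=np.hypot(*(Q[:,:2]-head[:,:2].mean(0)).T)
    sp=Q[(r>0.027)&(Q[:,2]>0.045)];dd=sp[:,:2].mean(0)-head[:,:2].mean(0);print('spout',len(sp),sp.mean(0),np.degrees(np.arctan2(dd[1],dd[0])))
    if len(sp)>5:
        w=np.linalg.svd(sp[:,:2]-sp[:,:2].mean(0))[2][0];print('pca',np.degrees(np.arctan2(w[1],w[0])))
    if n=='top':
        fl=Q[(Q[:,2]<0.04)];print('flange',len(fl),cv2.minEnclosingCircle((fl[:,:2]*1000).astype(np.float32)))
    P,h,u,v=cloud(n,p,d,B[n][1])
    b=(h[:,0]>100)&(h[:,0]<130)&(h[:,1]>130)&(d[v,u]>0)
    Q=P[b];rim=Q[(Q[:,2]>0.056)&(Q[:,2]<.066)];print('blue',len(Q),np.percentile(Q[:,2],[5,50,95]),'rim',len(rim),rim.mean(0),cv2.minEnclosingCircle((rim[:,:2]*1000).astype(np.float32)))
    c=np.array(cv2.minEnclosingCircle((rim[:,:2]*1000).astype(np.float32))[0])/1000
    r=np.hypot(*(P[:,:2]-c).T)
    w=(h[:,1]<50)&(h[:,2]>120)&(P[:,2]>0.0535)&(P[:,2]<0.063)&(r>0.025)&(r<0.075)
    Q=P[w];print('mark',len(Q),Q.mean(0),r[w].min(),r[w].max(),np.degrees(np.arctan2(*(Q[:,:2].mean(0)-c)[::-1])))
    W=np.linalg.svd(Q[:,:2]-Q[:,:2].mean(0))[2][0];print('pca',np.degrees(np.arctan2(W[1],W[0])))
E
```

```text
scene orange 407 z pct [0.0348 0.0408 0.0558 0.0682 0.0785]
head 103 [ 0.595  -0.162   0.0748] [ 0.5953 -0.1614  0.0754] ((594.0261840820312, -163.88327026367188), (23.427764892578125, 23.06144142150879), 56.954654693603516)
spout 58 [ 0.6265 -0.1844  0.0561] -35.48136181892066
pca 147.5083597519103
blue 369 [0.0395 0.0609 0.0645] rim 255 [0.5599 0.1733 0.0618] ((559.4091796875, 172.53318786621094), 22.832786560058594)
mark 664 [0.5655 0.1756 0.0555] 0.025408313139605537 0.06984203466291189 26.894424335404096
pca 127.88940876861298
top orange 516 z pct [0.0299 0.0354 0.0543 0.0715 0.0778]
head 168 [ 0.5917 -0.1651  0.0732] [ 0.5914 -0.1651  0.0731] ((591.833251953125, -165.09046936035156), (23.77895736694336, 26.679241180419922), 54.25457763671875)
spout 93 [ 0.6243 -0.1872  0.0549] -34.282956569412306
pca 143.95131469693376
flange 194 ((607.8869018554688, -180.35073852539062), 43.8823356628418)
blue 391 [0.0403 0.0583 0.0626] rim 274 [0.5588 0.1706 0.0596] ((558.8175048828125, 171.3183135986328), 23.29615592956543)
mark 190 [0.5715 0.1818 0.0554] 0.02533519479508967 0.06724619335056234 39.59625630937801
pca -63.447891893777154
```

Run:
```python
from h import *
from scipy.spatial.transform import Rotation as R
np.set_printoptions(precision=4,suppress=True)
M=R.from_rotvec(telemetry.state()['tool_rot']).as_matrix();print(M, np.degrees(np.arctan2(M[1,1],M[0,1])))
for n,box,c in [('top',(190,195,285,295),(.5588,.1713)),('scene',(355,265,445,350),(.5594,.1725))]:
    p,d=cap(n);P,h,u,v=cloud(n,p,d,box);c=np.array(c)
    X=P[:,:2]-c;r=np.hypot(*X.T)
    w=(h[:,1]<60)&(h[:,2]>120)&(P[:,2]>0.05)&(P[:,2]<.066)&(r>.028)&(r<.072);X=X[w]
    a=np.degrees(np.arctan2(X[:,1],X[:,0]));print(n,np.histogram(a,bins=np.arange(-180,181,15)))
    k=(a>15)&(a<55)
    Y=X[k]
    best=max(((np.sum(abs(Y@[-np.sin(t),np.cos(t)])<.006),t) for t in np.radians(np.arange(15,55,1))))
    t=best[1];K=Y[abs(Y@[-np.sin(t),np.cos(t)])<.008];m=K.mean(0);W=np.linalg.svd(K-m)[2][0]
    print(best[0],np.degrees(t),'centroid',np.degrees(np.arctan2(m[1],m[0])),'pca',np.degrees(np.arctan2(W[1],W[0])),len(K))
```

```text
[[ 0.      0.3446  0.9388]
 [-0.0001  0.9388 -0.3446]
 [-1.     -0.0001  0.    ]] 69.84419774978295
top (array([ 0,  0,  0,  0,  2, 35, 48, 39, 35, 44, 46, 29,  0,  0, 70,  0,  1,
       33, 61, 43, 34, 41, 53, 27]), array([-180, -165, -150, -135, -120, -105,  -90,  -75,  -60,  -45,  -30,
        -15,    0,   15,   30,   45,   60,   75,   90,  105,  120,  135,
        150,  165,  180]))
70 38.0 centroid 35.86411104161612 pca -143.76536778129105 70
scene (array([ 2,  0,  0,  0,  4, 44, 79, 53, 55, 62, 82, 44,  0,  7, 91,  0,  6,
       64, 70, 54, 47, 54, 75, 45]), array([-180, -165, -150, -135, -120, -105,  -90,  -75,  -60,  -45,  -30,
        -15,    0,   15,   30,   45,   60,   75,   90,  105,  120,  135,
        150,  165,  180]))
98 37.0 centroid 34.720761334471035 pca 36.314784671587915 98
```

```bash
R='x'; python3 -m pendant '[{"delta_pos":[0.019,-0.0375,0],"rot":[0,0,-8],"jaw":-1},{"delta_pos":[0.019,-0.0375,0],"rot":[0,0,-8],"jaw":-1},{"delta_pos":[0.019,-0.0375,0],"rot":[0,0,-8],"jaw":-1},{"delta_pos":[0.019,-0.0375,0],"rot":[0,0,-8],"jaw":-1},{"delta_pos":[0.019,-0.0375,0],"rot":[0,0,-8],"jaw":-1},{"delta_pos":[0.019,-0.0375,0],"rot":[0,0,-8],"jaw":-1},{"delta_pos":[0.019,-0.0375,0],"rot":[0,0,-8],"jaw":-1},{"delta_pos":[0.019,-0.0375,0],"rot":[0,0,-8],"jaw":-1},{"delta_pos":[0.019,-0.0375,0],"rot":[0,0,-8],"jaw":-1},{"delta_pos":[0.019,-0.0375,0],"rot":[0,0,-8],"jaw":-1},{"delta_pos":[0.019,-0.0375,0],"rot":[0,0,-8],"jaw":-1},{"delta_pos":[0.019,-0.0375,0],"rot":[0,0,-8],"jaw":-1},{"delta_pos":[0.019,-0.0375,0],"rot":[0,0,-8],"jaw":-1},{"delta_pos":[0.019,-0.0375,0],"rot":[0,0,-8],"jaw":-1},{"delta_pos":[0.019,-0.0375,0],"rot":[0,0,-8],"jaw":-1},{"delta_pos":[0.019,-0.0375,0],"rot":[0,0,-8],"jaw":-1},{"delta_pos":[0.019,-0.0375,0],"rot":[0,0,-8],"jaw":-1},{"delta_pos":[0.019,-0.0375,0],"rot":[0,0,-8],"jaw":-1},{"delta_pos":[0.019,-0.0375,0],"rot":[0,0,-8],"jaw":-1},{"delta_pos":[0.019,-0.0375,0],"rot":[0,0,-8],"jaw":-1}]'
cat > st.py <<'E'
from h import *
from scipy.spatial.transform import Rotation as R
s=telemetry.state();M=R.from_rotvec(s['tool_rot']).as_matrix()
print('t %.2f'%s['t'],'pos',np.round(s['eef_pos'],4),'yawY %.2f'%np.degrees(np.arctan2(M[1,1],M[0,1])),'xdir',np.round(M[:,0],3),'q',np.round(s['q'],2),'F',np.round(s['contact_force'],1),'M',np.round(s['moment'],2),'w %.3f'%s['gripper_width'])
E
python3 st.py
```

```text
t: 2.7
eef_pos: [0.5961, -0.1647, 0.2313]
tool_rot: [-2.218, 0.008, 2.217]
contact_force: [-0.0, 0.4, 0.7]
gripper_width: 1.003
t 2.70 pos [ 0.5961 -0.1647  0.2313] yawY -90.44 xdir [ 0.  0. -1.] q [-0.35  0.51  0.8   1.65 -0.39  1.15 -1.03] F [-0.   0.4  0.7] M [ 0.04 -0.01 -0.01] w 1.003
```

```bash
python3 -m pendant '[{"delta_pos":[-0.003,0,-0.02],"rot":[0,0,-7],"jaw":-1},{"delta_pos":[0,0,-0.03],"rot":[0,0,-7],"jaw":-1},{"delta_pos":[0,0,-0.03],"rot":[0,0,-7],"jaw":-1},{"delta_pos":[0,0,-0.02],"rot":[0,0,-7],"jaw":-1},{"delta_pos":[0,0,-0.02],"rot":[0,0,-6.5],"jaw":-1},{"delta_pos":[0,0,-0.02],"rot":[0,0,0],"jaw":-1},{"delta_pos":[0,0,-0.02],"rot":[0,0,0],"jaw":-1},{"delta_pos":[0,0,-0.02],"rot":[0,0,0],"jaw":-1},{"delta_pos":[0,0,-0.009],"rot":[0,0,0],"jaw":-1},{"delta_pos":[0,0,0],"rot":[0,0,0],"jaw":-1}]'; python3 st.py
python3 - <<'E'
from h import *
a,_=cap('scene','s1.png');b,_=cap('top','t1.png')
o=np.hstack([cv2.resize(a[130:270,200:340],(400,400)),cv2.resize(b[170:270,355:455],(400,400))])
cv2.imwrite('pics/b.png',cv2.cvtColor(o,cv2.COLOR_RGB2BGR))
E
```

```text
t: 3.7
eef_pos: [0.5919, -0.1632, 0.0415]
tool_rot: [-1.875, 0.586, 1.878]
contact_force: [0.3, -1.1, 0.8]
gripper_width: 1.001
t 3.70 pos [ 0.5919 -0.1632  0.0415] yawY -124.66 xdir [-0.001  0.    -1.   ] q [-0.32  0.78  0.76  1.79 -0.69  0.87 -1.41] F [ 0.3 -1.1  0.8] M [-0.02  0.04  0.04] w 1.001
```

View pics/b.png

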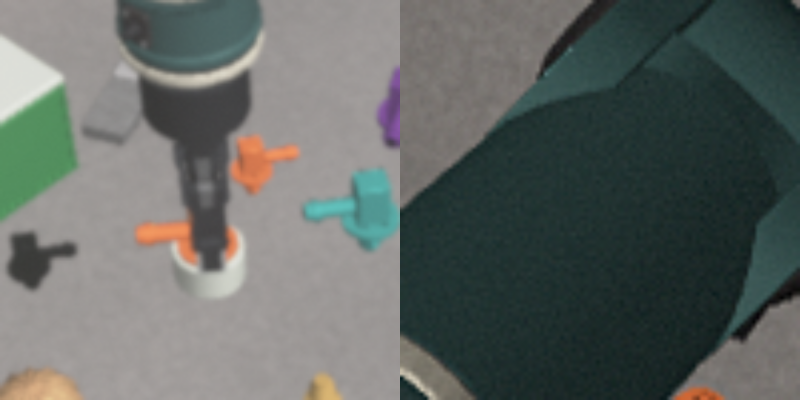

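The picture shows the fingers straddling the elbow head and the spout clear, at px (210,240) in the left crop. I'll close and lift.

```bash
python3 -m pendant '[{"delta_pos":[0,0,0],"rot":[0,0,0],"jaw":1},{"delta_pos":[0,0,0],"rot":[0,0,0],"jaw":1},{"delta_pos":[0,0,0],"rot":[0,0,0],"jaw":1},{"delta_pos":[0,0,0],"rot":[0,0,0],"jaw":1},{"delta_pos":[0,0,0],"rot":[0,0,0],"jaw":1},{"delta_pos":[0,0,0],"rot":[0,0,0],"jaw":1},{"delta_pos":[0,0,0],"rot":[0,0,0],"jaw":1},{"delta_pos":[0,0,0],"rot":[0,0,0],"jaw":1},{"delta_pos":[0,0,0.01],"rot":[0,0,0],"jaw":1},{"delta_pos":[0,0,0.015],"rot":[0,0,0],"jaw":1},{"delta_pos":[0,0,0.025],"rot":[0,0,0],"jaw":1},{"delta_pos":[0,0,0.025],"rot":[0,0,0],"jaw":1},{"delta_pos":[0,0,0.025],"rot":[0,0,0],"jaw":1},{"delta_pos":[0,0,0],"rot":[0,0,0],"jaw":1}]'; python3 st.py
```

```text
t: 5.2
eef_pos: [0.5937, -0.1641, 0.1465]
tool_rot: [-1.881, 0.585, 1.871]
contact_force: [0.2, -0.0, -0.9]
gripper_width: 0.272
t 5.20 pos [ 0.5937 -0.1641  0.1465] yawY -124.67 xdir [ 0.005 -0.001 -1.   ] q [-0.4   0.65  0.87  1.74 -0.57  1.03 -1.49] F [ 0.2 -0.  -0.9] M [-0.03 -0.03 -0.01] w 0.272
```

```bash
python3 -m pendant '[{"delta_pos":[-0.0025,0.024,0],"rot":[0,0,8.2],"jaw":1},{"delta_pos":[-0.0025,0.024,0],"rot":[0,0,8.2],"jaw":1},{"delta_pos":[-0.0025,0.024,0],"rot":[0,0,8.2],"jaw":1},{"delta_pos":[-0.0025,0.024,0],"rot":[0,0,8.2],"jaw":1},{"delta_pos":[-0.0025,0.024,0],"rot":[0,0,8.2],"jaw":1},{"delta_pos":[-0.0025,0.024,0],"rot":[0,0,8.2],"jaw":1},{"delta_pos":[-0.0025,0.024,0],"rot":[0,0,8.2],"jaw":1},{"delta_pos":[-0.0025,0.024,0],"rot":[0,0,8.2],"jaw":1},{"delta_pos":[-0.0025,0.024,0],"rot":[0,0,8.2],"jaw":1},{"delta_pos":[-0.0025,0.024,0],"rot":[0,0,8.2],"jaw":1},{"delta_pos":[-0.0025,0.024,0],"rot":[0,0,8.2],"jaw":1},{"delta_pos":[-0.0025,0.024,0],"rot":[0,0,8.2],"jaw":1},{"delta_pos":[-0.0025,0.024,0],"rot":[0,0,8.2],"jaw":1},{"delta_pos":[-0.0025,0.024,0],"rot":[0,0,8.2],"jaw":1},{"delta_pos":[0,0,0],"rot":[0,0,0],"jaw":1}]'; python3 st.py
python3 - <<'E'
from h import *
np.set_printoptions(precision=4,suppress=True)
a,d=cap('scene','s2.png')
b,db=cap('top')
tcp=telemetry.state()['eef_pos'];print(pix('scene',tcp))
P,h,u,v=cloud('scene',a,d,(340,190,470,350))
o=(h[:,0]<18)&(h[:,1]>140)&(h[:,2]>60)&(d[v,u]>0);Q=P[o]
print(len(Q),u[o].min(),u[o].max(),v[o].min(),v[o].max(),np.percentile(Q,[2,50,98],axis=0))
cv2.imwrite('pics/c.png',cv2.cvtColor(cv2.resize(a[180:360,330:480],(750,900),interpolation=cv2.INTER_CUBIC)[:600] if 0 else np.hstack([cv2.resize(a[200:350,345:465],(448,560),interpolation=cv2.INTER_CUBIC),cv2.resize(b[160:320,190:290],(350,560))]),cv2.COLOR_RGB2BGR))
E
```

```text
t: 6.7
eef_pos: [0.5567, 0.1761, 0.1425]
tool_rot: [1.329, 1.129, -1.328]
contact_force: [-0.4, 0.3, -1.5]
gripper_width: 0.268
t 6.70 pos [0.5567 0.1761 0.1425] yawY -9.35 xdir [-0.     0.001 -1.   ] q [-0.65  0.47  0.38  1.81 -0.21  0.91 -0.34] F [-0.4  0.3 -1.5] M [-0.02 -0.01  0.04] w 0.268
[[407.139  267.7121]]
416 396 430 253 286 [[0.5456 0.1657 0.1333]
 [0.5642 0.1872 0.1565]
 [0.578  0.2238 0.1766]]
```

View pics/c.png

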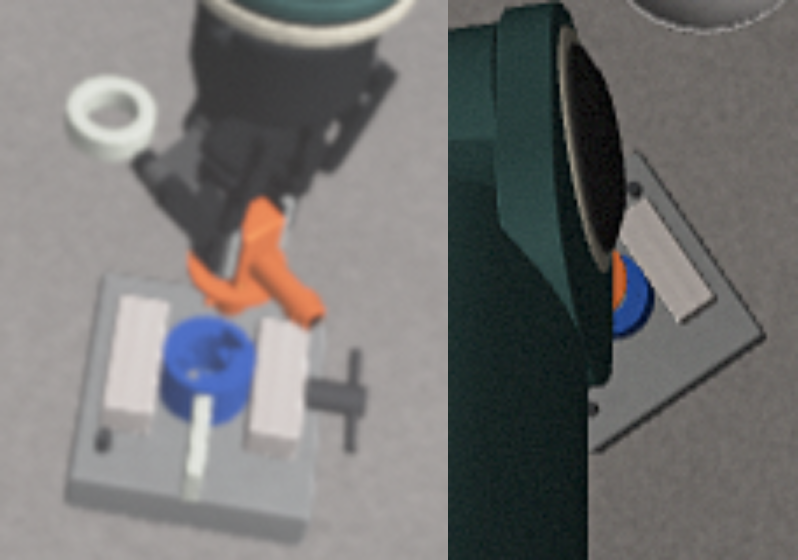

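```bash
cat > fit.py <<'E'
from h import *
from scipy.optimize import least_squares
from scipy.spatial.transform import Rotation as R
def cyl(P,ax,lo,hi,r):
    o=[i for i in range(3) if i!=ax]
    a=np.hypot(P[:,o[0]],P[:,o[1]])-r;b=np.maximum(lo-P[:,ax],P[:,ax]-hi)
    return np.minimum(np.maximum(a,b),0)+np.hypot(np.maximum(a,0),np.maximum(b,0))
def sdf(P):
    q=abs(P-[0,0,.0525])-[.013,.012,.0195]
    box=np.minimum(q.max(1),0)+np.linalg.norm(np.maximum(q,0),axis=1)
    S=P-[0,0,.048]
    return np.min([box,cyl(P,2,.005,.0295,.01),cyl(P,2,.0295,.0335,.023),cyl(S,0,0,.052,.007),cyl(S,0,.044,.052,.0085)],0)
def fit(n,box,p0,yaw,tilt=True):
    p,d=cap(n);P,h,u,v=cloud(n,p,d,box)
    o=(h[:,0]<18)&(h[:,1]>140)&(h[:,2]>60)&(d[v,u]>0);Q=P[o]
    def Rm(x): return R.from_euler('z',x[3]).__mul__(R.identity()) if not tilt else R.from_rotvec([x[4],x[5],0])*R.from_euler('z',x[3])
    f=lambda x: sdf(Rm(x).inv().apply(Q-x[:3]))*1000 
    x=least_squares(f,np.r_[p0,yaw,0,0][:6 if tilt else 4],loss='soft_l1',x_scale=np.r_[.001,.001,.001,.02,.02,.02][:6 if tilt else 4])
    e=abs(f(x.x));z=Rm(x.x).apply([0,0,1])
    tip=Rm(x.x).apply([.052,0,.048])+x.x[:3]
    print(n,len(Q),'origin',np.round(x.x[:3],4),'yaw %.1f'%np.degrees(x.x[3]),'tilt axis dir',np.round(z,3),'med err mm %.2f'%np.median(e),'tip',np.round(tip,4))
    return x.x,p
E
python3 - <<'E'
from fit import *
for t in (False,True): x,p=fit('scene',(340,190,470,350),[.5567,.1761,.102],np.radians(80.6),t)
E
```

```text
scene 420 origin [0.5569 0.1702 0.1037] yaw 81.2 tilt axis dir [0. 0. 1.] med err mm 0.71 tip [0.5649 0.2216 0.1517]
scene 431 origin [0.5579 0.1687 0.1036] yaw 81.5 tilt axis dir [-0.004  0.011  1.   ] med err mm 0.77 tip [0.5654 0.2207 0.1511]
```

```bash
python3 -m pendant '[{"delta_pos":[0.0025,0.002,-0.01],"rot":[0,0,0],"jaw":1},{"delta_pos":[0,0,-0.015],"rot":[0,0,0],"jaw":1},{"delta_pos":[0,0,-0.01],"rot":[0,0,0],"jaw":1},{"delta_pos":[0,0,-0.005],"rot":[0,0,0],"jaw":1},{"delta_pos":[0,0,0],"rot":[0,0,0],"jaw":1}]';python3 st.py
python3 - <<'E'
from fit import *
x,p=fit('scene',(340,190,470,350),[.559,.172,.064],np.radians(80.6),True)
x,p=fit('scene',(340,190,470,350),[.559,.172,.064],np.radians(80.6),False)
E
```

```text
t: 7.4
eef_pos: [0.5594, 0.1744, 0.1011]
tool_rot: [1.334, 1.123, -1.337]
contact_force: [-0.4, -0.0, -0.9]
gripper_width: 0.275
t 7.40 pos [0.5594 0.1744 0.1011] yawY -9.88 xdir [-0.002 -0.001 -1.   ] q [-0.63  0.53  0.36  1.83 -0.24  0.83 -0.32] F [-0.4 -0.  -0.9] M [0.   0.04 0.05] w 0.275
scene 381 origin [0.5614 0.1707 0.0626] yaw 80.6 tilt axis dir [-0.059  0.026  0.998] med err mm 0.83 tip [0.5671 0.2232 0.1097]
scene 385 origin [0.5593 0.1721 0.0629] yaw 81.6 tilt axis dir [0. 0. 1.] med err mm 0.71 tip [0.5669 0.2235 0.1109]
```

```bash
python3 -m pendant '[{"delta_pos":[0,0,-0.003],"rot":[0,0,0],"jaw":1},{"delta_pos":[0,0,-0.003],"rot":[0,0,0],"jaw":1},{"delta_pos":[0,0,-0.003],"rot":[0,0,0],"jaw":1},{"delta_pos":[0,0,-0.003],"rot":[0,0,0],"jaw":1}]';python3 st.py
```

```text
t: 7.9
eef_pos: [0.5598, 0.1743, 0.0901]
tool_rot: [1.334, 1.123, -1.335]
contact_force: [-0.7, -3.5, 0.5]
gripper_width: 0.269
t 7.90 pos [0.5598 0.1743 0.0901] yawY -9.87 xdir [-0. -0. -1.] q [-0.63  0.54  0.36  1.83 -0.25  0.81 -0.32] F [-0.7 -3.5  0.5] M [-0.79  0.33 -0.04] w 0.269
```

```bash
python3 -m pendant '[{"delta_pos":[0,0,-0.002],"rot":[0,0,0],"jaw":1},{"delta_pos":[0,0,-0.002],"rot":[0,0,0],"jaw":1},{"delta_pos":[0,0,-0.002],"rot":[0,0,0],"jaw":1}]';python3 st.py
```

```text
t: 8.2
eef_pos: [0.5598, 0.1743, 0.0841]
tool_rot: [1.334, 1.123, -1.335]
contact_force: [-1.5, -5.1, 1.6]
gripper_width: 0.266
t 8.20 pos [0.5598 0.1743 0.0841] yawY -9.87 xdir [-0. -0. -1.] q [-0.63  0.55  0.35  1.84 -0.26  0.8  -0.31] F [-1.5 -5.1  1.6] M [-1.26  0.55  0.06] w 0.266
```

```bash
python3 -m pendant '[{"delta_pos":[-0.0003,-0.001,-0.001],"rot":[0,0,0],"jaw":1},{"delta_pos":[0,0,-0.002],"rot":[0,0,0],"jaw":1},{"delta_pos":[0,0,-0.002],"rot":[0,0,0],"jaw":1}]';python3 st.py
```

```text
t: 8.5
eef_pos: [0.5596, 0.174, 0.0791]
tool_rot: [1.335, 1.123, -1.334]
contact_force: [0.2, -0.6, -0.5]
gripper_width: 0.264
t 8.50 pos [0.5596 0.174  0.0791] yawY -9.84 xdir [ 0.  0. -1.] q [-0.62  0.56  0.35  1.84 -0.26  0.79 -0.31] F [ 0.2 -0.6 -0.5] M [-0.07 -0.01  0.01] w 0.264
```

```bash
python3 -m pendant '[{"delta_pos":[0,0,-0.0015],"rot":[0,0,0],"jaw":1},{"delta_pos":[0,0,-0.0015],"rot":[0,0,0],"jaw":1},{"delta_pos":[0,0,-0.0015],"rot":[0,0,0],"jaw":1}]';python3 st.py
```

```text
t: 8.8
eef_pos: [0.5597, 0.1739, 0.0748]
tool_rot: [1.335, 1.123, -1.335]
contact_force: [-3.6, 0.6, 14.2]
gripper_width: 0.271
t 8.80 pos [0.5597 0.1739 0.0748] yawY -9.85 xdir [ 0.  0. -1.] q [-0.62  0.56  0.35  1.84 -0.26  0.78 -0.31] F [-3.6  0.6 14.2] M [0.   0.76 0.02] w 0.271
```

```bash
python3 -m pendant '[{"delta_pos":[0,0,-0.001],"rot":[0,0,0],"jaw":1},{"delta_pos":[0,0,-0.0005],"rot":[0,0,0],"jaw":1}]';python3 st.py
python3 - <<'E'
from fit import *
x,p=fit('scene',(340,190,470,350),[.559,.172,.036],np.radians(80.6),False)
E
```

```text
t: 9.0
eef_pos: [0.5598, 0.1739, 0.0744]
tool_rot: [1.336, 1.123, -1.334]
contact_force: [-9.9, -2.4, 27.4]
gripper_width: 0.274
t 9.00 pos [0.5598 0.1739 0.0744] yawY -9.85 xdir [ 0.     0.001 -1.   ] q [-0.62  0.56  0.35  1.84 -0.26  0.78 -0.31] F [-9.9 -2.4 27.4] M [-0.47  2.5   0.  ] w 0.274
scene 348 origin [0.5594 0.1714 0.0357] yaw 80.9 tilt axis dir [0. 0. 1.] med err mm 0.82 tip [0.5677 0.2228 0.0837]
```

```bash
python3 -m pendant '[{"delta_pos":[-0.0003,0,0.0016],"rot":[0,0,0],"jaw":1},{"delta_pos":[0,0,0],"rot":[0,0,0],"jaw":1},{"delta_pos":[0,0,0],"rot":[0,0,0],"jaw":1}]';python3 st.py
```

```text
t: 9.35
eef_pos: [0.5594, 0.1738, 0.0749]
tool_rot: [1.335, 1.123, -1.335]
contact_force: [0.1, 0.3, 3.0]
gripper_width: 0.269
t 9.35 pos [0.5594 0.1738 0.0749] yawY -9.85 xdir [ 0.  0. -1.] q [-0.62  0.56  0.35  1.84 -0.26  0.78 -0.31] F [0.1 0.3 3. ] M [ 0.02  0.05 -0.04] w 0.269
```

```bash
python3 -m pendant '[{"delta_pos":[0.0001,0,-0.0001],"rot":[0,0,-4],"jaw":1},{"delta_pos":[0.0001,-0.0001,-0.0001],"rot":[0,0,-4],"jaw":1},{"delta_pos":[0.0001,0,-0.0002],"rot":[0,0,-4],"jaw":1}]';python3 st.py
```

```text
t: 9.65
eef_pos: [0.5599, 0.1739, 0.0747]
tool_rot: [1.487, 1.002, -1.486]
contact_force: [-2.3, 0.1, 7.4]
gripper_width: 0.268
t 9.65 pos [0.5599 0.1739 0.0747] yawY -22.01 xdir [ 0.001  0.001 -1.   ] q [-0.66  0.57  0.4   1.84 -0.3   0.79 -0.48] F [-2.3  0.1  7.4] M [0.14 0.38 0.11] w 0.268
```

```bash
python3 -m pendant '[{"delta_pos":[-0.0001,0,-0.0001],"rot":[0,0,-4],"jaw":1},{"delta_pos":[0,0,-0.0001],"rot":[0,0,-4],"jaw":1},{"delta_pos":[0,0,-0.0001],"rot":[0,0,-4],"jaw":1}]';python3 st.py
```

```text
t: 9.95
eef_pos: [0.5596, 0.174, 0.0745]
tool_rot: [1.632, 0.868, -1.631]
contact_force: [-1.2, 1.1, 7.1]
gripper_width: 0.275
t 9.95 pos [0.5596 0.174  0.0745] yawY -34.00 xdir [ 0.     0.001 -1.   ] q [-0.7   0.58  0.45  1.84 -0.35  0.79 -0.66] F [-1.2  1.1  7.1] M [0.2  0.42 0.07] w 0.275
```

```bash
python3 -m pendant '[{"delta_pos":[0,0,-0.0001],"rot":[0,0,-4],"jaw":1},{"delta_pos":[0,0,-0.0001],"rot":[0,0,-4],"jaw":1}]';python3 st.py
python3 - <<'E'
from fit import *
x,p=fit('scene',(340,190,470,350),[.559,.172,.036],np.radians(50),False)
E
```

```text
t: 10.15
eef_pos: [0.5596, 0.1738, 0.074]
tool_rot: [1.726, 0.768, -1.725]
contact_force: [0.1, -0.0, 2.5]
gripper_width: 0.27
t 10.15 pos [0.5596 0.1738 0.074 ] yawY -42.01 xdir [ 0.  0. -1.] q [-0.72  0.59  0.49  1.84 -0.37  0.8  -0.78] F [ 0.1 -0.   2.5] M [ 0.13 -0.1   0.05] w 0.270
scene 436 origin [0.5594 0.1712 0.0354] yaw 48.2 tilt axis dir [0. 0. 1.] med err mm 0.85 tip [0.594  0.21   0.0834]
```

```bash
python3 -m pendant '[{"delta_pos":[0,0,-0.0001],"rot":[0,0,-4],"jaw":1},{"delta_pos":[0,0,-0.0001],"rot":[0,0,-4],"jaw":1},{"delta_pos":[0,0,-0.0001],"rot":[0,0,-4],"jaw":1},{"delta_pos":[0,0,-0.0001],"rot":[0,0,-4],"jaw":1}]';python3 st.py
```

```text
t: 10.6
eef_pos: [0.5596, 0.1737, 0.0735]
tool_rot: [1.905, 0.547, -1.904]
contact_force: [0.2, 0.7, -0.1]
gripper_width: 0.272
t 10.60 pos [0.5596 0.1737 0.0735] yawY -57.93 xdir [ 0.  0. -1.] q [-0.77  0.61  0.56  1.85 -0.43  0.81 -1.01] F [ 0.2  0.7 -0.1] M [ 0.12 -0.18  0.02] w 0.272
```

```bash
python3 -m pendant '[{"delta_pos":[0,0,-0.0001],"rot":[0,0,-2],"jaw":1},{"delta_pos":[0,0,-0.0001],"rot":[0,0,-2],"jaw":1},{"delta_pos":[0,0,0],"rot":[0,0,0],"jaw":1}]';python3 st.py
```

```text
t: 10.9
eef_pos: [0.5595, 0.1737, 0.0733]
tool_rot: [1.947, 0.488, -1.947]
contact_force: [0.6, 1.0, 2.1]
gripper_width: 0.27
t 10.90 pos [0.5595 0.1737 0.0733] yawY -61.86 xdir [ 0. -0. -1.] q [-0.79  0.61  0.57  1.85 -0.44  0.81 -1.06] F [0.6 1.  2.1] M [ 0.11 -0.16 -0.01] w 0.270
```

```bash
cat > chk.py <<'E'
from plant import telemetry
import numpy as np,sys
from scipy.spatial.transform import Rotation as R
s=telemetry.state();M=R.from_rotvec(s['tool_rot']).as_matrix()
print('yaw %.2f'%(np.degrees(np.arctan2(M[1,1],M[0,1]))+90),'F',np.round(s['contact_force'],1),'Mz %.3f'%s['moment'][2])
sys.exit(s['moment'][2]>0.085)
E
c(){ python3 chk.py; }
python3 -m pendant '[{"delta_pos":[0,0,0],"rot":[0,0,-1],"jaw":1},{"delta_pos":[0,0,0],"rot":[0,0,0],"jaw":1}]' >/dev/null && c &&
python3 -m pendant '[{"delta_pos":[0,0,-0.0001],"rot":[0,0,-1],"jaw":1},{"delta_pos":[0,0,0],"rot":[0,0,0],"jaw":1}]' >/dev/null && c &&
python3 -m pendant '[{"delta_pos":[0,0,0],"rot":[0,0,-1],"jaw":1},{"delta_pos":[0,0,0],"rot":[0,0,0],"jaw":1}]' >/dev/null && c &&
python3 -m pendant '[{"delta_pos":[0,0,0],"rot":[0,0,-1],"jaw":1},{"delta_pos":[0,0,0],"rot":[0,0,0],"jaw":1}]' >/dev/null && c &&
python3 -m pendant '[{"delta_pos":[0,0,-0.0001],"rot":[0,0,-1],"jaw":1},{"delta_pos":[0,0,0],"rot":[0,0,0],"jaw":1}]' >/dev/null && c &&
python3 -m pendant '[{"delta_pos":[0,0,0],"rot":[0,0,-1],"jaw":1},{"delta_pos":[0,0,0],"rot":[0,0,0],"jaw":1}]' >/dev/null && c &&
python3 -m pendant '[{"delta_pos":[0,0,0],"rot":[0,0,-1],"jaw":1},{"delta_pos":[0,0,0],"rot":[0,0,0],"jaw":1}]' >/dev/null && c &&
python3 -m pendant '[{"delta_pos":[0,0,-0.0001],"rot":[0,0,-1],"jaw":1},{"delta_pos":[0,0,0],"rot":[0,0,0],"jaw":1}]' >/dev/null && c
```

```text
yaw 27.14 F [ 0.8  1.4 -0.4] Mz 0.000False
```

```bash
sed -i 's/sys.exit(\(.*\))$/sys.exit(int(\1))/' chk.py
c(){ python3 chk.py; }
python3 -m pendant '[{"delta_pos":[0,0,-0.0001],"rot":[0,0,-1],"jaw":1},{"delta_pos":[0,0,0],"rot":[0,0,0],"jaw":1}]' >/dev/null && c &&
python3 -m pendant '[{"delta_pos":[0,0,0],"rot":[0,0,-1],"jaw":1},{"delta_pos":[0,0,0],"rot":[0,0,0],"jaw":1}]' >/dev/null && c &&
python3 -m pendant '[{"delta_pos":[0,0,0],"rot":[0,0,-1],"jaw":1},{"delta_pos":[0,0,0],"rot":[0,0,0],"jaw":1}]' >/dev/null && c &&
python3 -m pendant '[{"delta_pos":[0,0,-0.0001],"rot":[0,0,-1],"jaw":1},{"delta_pos":[0,0,0],"rot":[0,0,0],"jaw":1}]' >/dev/null && c &&
python3 -m pendant '[{"delta_pos":[0,0,0],"rot":[0,0,-1],"jaw":1},{"delta_pos":[0,0,0],"rot":[0,0,0],"jaw":1}]' >/dev/null && c &&
python3 -m pendant '[{"delta_pos":[0,0,0],"rot":[0,0,-1],"jaw":1},{"delta_pos":[0,0,0],"rot":[0,0,0],"jaw":1}]' >/dev/null && c &&
python3 -m pendant '[{"delta_pos":[0,0,-0.0001],"rot":[0,0,-1],"jaw":1},{"delta_pos":[0,0,0],"rot":[0,0,0],"jaw":1}]' >/dev/null && c &&
python3 -m pendant '[{"delta_pos":[0,0,0],"rot":[0,0,-1],"jaw":1},{"delta_pos":[0,0,0],"rot":[0,0,0],"jaw":1}]' >/dev/null && c
```

```text
yaw 26.10 F [ 0.4 -0.5  1. ] Mz 0.004
yaw 25.09 F [ 0.3 -0.1  1. ] Mz -0.003
yaw 24.09 F [ 0.3 -0.5  0.4] Mz 0.014
yaw 23.09 F [ 0.2 -0.3  2. ] Mz 0.010
yaw 22.09 F [-0.9 -0.   1.4] Mz 0.014
yaw 21.09 F [-2.6  0.3  1. ] Mz 0.029
yaw 20.09 F [-3.1 -0.5  3.9] Mz 0.056
yaw 19.09 F [-5.5 -1.6  2.4] Mz 0.070
```

The side force lies along the tangent at the +y lug, and moment over force gives about a 12 mm lever. That is the stop, so I'll continue gently.

```bash
c(){ python3 chk.py; }
python3 -m pendant '[{"delta_pos":[0,0,0],"rot":[0,0,-0.7],"jaw":1},{"delta_pos":[0,0,0],"rot":[0,0,0],"jaw":1}]' >/dev/null && c &&
python3 -m pendant '[{"delta_pos":[0,0,0],"rot":[0,0,-0.7],"jaw":1},{"delta_pos":[0,0,0],"rot":[0,0,0],"jaw":1}]' >/dev/null && c; python3 st.py
python3 - <<'E'
from fit import *
x,p=fit('scene',(340,190,470,350),[.559,.172,.034],np.radians(19),False)
E
```

```text
yaw 18.41 F [-4.9  0.   2.6] Mz 0.119
t 12.90 pos [0.5592 0.1736 0.073 ] yawY -71.59 xdir [-0. -0. -1.] q [-0.81  0.62  0.61  1.85 -0.48  0.82 -1.2 ] F [-4.9  0.   2.6] M [-0.19  1.25  0.12] w 0.270
scene 432 origin [0.5585 0.1711 0.034 ] yaw 18.0 tilt axis dir [0. 0. 1.] med err mm 0.80 tip [0.608  0.1872 0.082 ]
```

```bash
c(){ python3 chk.py; }
python3 -m pendant '[{"delta_pos":[0,0,0],"rot":[0,0,-0.6],"jaw":1},{"delta_pos":[0,0,0],"rot":[0,0,0],"jaw":1}]' >/dev/null;  c
python3 -m pendant '[{"delta_pos":[0,0,0],"rot":[0,0,0],"jaw":1},{"delta_pos":[0,0,0],"rot":[0,0,0],"jaw":1}]' >/dev/null;  c
```

```text
yaw 17.83 F [-5.6 -0.3  2.3] Mz 0.100
yaw 17.85 F [-5.7 -0.5  2.1] Mz 0.078
```

```bash
c(){ python3 chk.py; }
python3 -m pendant '[{"delta_pos":[0,0,0],"rot":[0,0,-0.8],"jaw":1},{"delta_pos":[0,0,0],"rot":[0,0,0],"jaw":1}]' >/dev/null;  c
python3 -m pendant '[{"delta_pos":[0,0,0],"rot":[0,0,0],"jaw":1}]' >/dev/null;  c
python3 -m pendant '[{"delta_pos":[0,0,0],"rot":[0,0,0],"jaw":1}]' >/dev/null;  c
```

```text
yaw 17.03 F [-6.2 -1.1  3. ] Mz 0.123
yaw 17.05 F [-6.  -0.6  2.4] Mz 0.113
yaw 17.06 F [-5.1 -0.6  1.8] Mz 0.119
```

```bash
c(){ python3 chk.py; }
python3 -m pendant '[{"delta_pos":[0,0,0],"rot":[0,0,-0.8],"jaw":1},{"delta_pos":[0,0,0],"rot":[0,0,0],"jaw":1}]' >/dev/null;  c
python3 -m pendant '[{"delta_pos":[0,0,0],"rot":[0,0,0],"jaw":1}]' >/dev/null;  c
python3 - <<'E'
from fit import *
x,p=fit('scene',(340,190,470,350),[.559,.172,.034],np.radians(19),False)
E
c
```

```text
yaw 16.23 F [-4.8 -0.5  2.1] Mz 0.212
yaw 16.26 F [-5.3 -0.4  2.8] Mz 0.175
scene 428 origin [0.5587 0.1708 0.034 ] yaw 17.0 tilt axis dir [0. 0. 1.] med err mm 0.78 tip [0.6084 0.186  0.082 ]
yaw 16.26 F [-5.6 -0.8  4. ] Mz 0.170
```

```bash
python3 -m pendant '[{"delta_pos":[0,0,0],"rot":[0,0,2],"jaw":1},{"delta_pos":[0,0,0.0001],"rot":[0,0,4],"jaw":1},{"delta_pos":[0,0,0.0001],"rot":[0,0,4],"jaw":1},{"delta_pos":[0,0,0.0001],"rot":[0,0,4],"jaw":1},{"delta_pos":[0,0,0.0001],"rot":[0,0,4],"jaw":1},{"delta_pos":[0,0,0.0001],"rot":[0,0,1.5],"jaw":1},{"delta_pos":[0,0,0],"rot":[0,0,0],"jaw":1},{"delta_pos":[0,0,0],"rot":[0,0,0],"jaw":1}]';  python3 st.py
python3 - <<'E'
from fit import *
x,p=fit('scene',(340,190,470,350),[.559,.172,.034],np.radians(36),False)
E
```

```text
t: 14.9
eef_pos: [0.5598, 0.1736, 0.0737]
tool_rot: [1.866, 0.599, -1.865]
contact_force: [0.8, -1.7, 0.0]
gripper_width: 0.269
t 14.90 pos [0.5598 0.1736 0.0737] yawY -54.36 xdir [ 0.001  0.    -1.   ] q [-0.76  0.6   0.54  1.85 -0.42  0.81 -0.96] F [ 0.8 -1.7  0. ] M [-0.27 -0.12  0.01] w 0.269
scene 447 origin [0.5597 0.1706 0.0349] yaw 36.9 tilt axis dir [0. 0. 1.] med err mm 0.83 tip [0.6013 0.2018 0.0829]
```

```bash
python3 -m pendant '[{"delta_pos":[0,0,0],"rot":[0,0,0],"jaw":0.2},{"delta_pos":[0,0,0],"rot":[0,0,0],"jaw":0},{"delta_pos":[0,0,0],"rot":[0,0,0],"jaw":-0.3},{"delta_pos":[0,0,0],"rot":[0,0,0],"jaw":-0.3},{"delta_pos":[0,0,0],"rot":[0,0,0],"jaw":-0.3},{"delta_pos":[0,0,0],"rot":[0,0,0],"jaw":-0.3},{"delta_pos":[0,0,0],"rot":[0,0,0],"jaw":-0.3}]';  python3 st.py
python3 - <<'E'
from fit import *
x,p=fit('scene',(340,190,470,350),[.559,.172,.034],np.radians(36),False)
E
python3 -m pendant '[{"delta_pos":[0,0,0.01],"rot":[0,0,0],"jaw":-0.3},{"delta_pos":[0,0,0.02],"rot":[0,0,0],"jaw":-0.3},{"delta_pos":[0,0,0.03],"rot":[0,0,0],"jaw":-0.3},{"delta_pos":[0,0,0.03],"rot":[0,0,0],"jaw":-0.3},{"delta_pos":[-0.04,0,0.03],"rot":[0,0,0],"jaw":-0.3},{"delta_pos":[-0.04,0,0.02],"rot":[0,0,0],"jaw":-0.3},{"delta_pos":[-0.04,0,0],"rot":[0,0,0],"jaw":-0.3},{"delta_pos":[-0.04,0,0],"rot":[0,0,0],"jaw":-0.3},{"delta_pos":[0,0,0],"rot":[0,0,0],"jaw":-0.3}]'
python3 - <<'E'
from fit import *
x,p=fit('scene',(340,190,470,350),[.559,.172,.034],np.radians(36),False)
x,p=fit('scene',(340,190,470,350),[.559,.172,.034],np.radians(36),True)
x2,q=fit('top',(190,195,285,295),[.559,.172,.034],np.radians(36),True)
x2,q=fit('top',(190,195,285,295),[.559,.172,.034],np.radians(36),False)
o=np.hstack([cv2.resize(p[240:360,340:460],(400,400),interpolation=cv2.INTER_CUBIC),cv2.resize(q[195:295,190:290],(400,400),interpolation=cv2.INTER_CUBIC)])
cv2.imwrite('pics/d.png',cv2.cvtColor(o,cv2.COLOR_RGB2BGR))
E
```

```text
t: 15.65
eef_pos: [0.5594, 0.1736, 0.0735]
tool_rot: [1.864, 0.601, -1.864]
contact_force: [0.1, -0.0, -0.8]
gripper_width: 0.651
t 15.65 pos [0.5594 0.1736 0.0735] yawY -54.25 xdir [-0.  0. -1.] q [-0.76  0.6   0.54  1.85 -0.42  0.81 -0.95] F [ 0.1 -0.  -0.8] M [0.02 0.04 0.  ] w 0.651
scene 512 origin [0.5599 0.1722 0.0346] yaw 35.2 tilt axis dir [0. 0. 1.] med err mm 0.84 tip [0.6024 0.2022 0.0826]
t: 16.6
eef_pos: [0.3957, 0.1737, 0.214]
tool_rot: [1.863, 0.606, -1.865]
contact_force: [1.2, 0.7, 0.3]
gripper_width: 0.65
scene 512 origin [0.5599 0.1715 0.0346] yaw 35.9 tilt axis dir [0. 0. 1.] med err mm 0.82 tip [0.602  0.202  0.0826]
scene 514 origin [0.559  0.1715 0.0348] yaw 35.7 tilt axis dir [0.016 0.012 1.   ] med err mm 0.84 tip [0.6019 0.2024 0.0817]
top 536 origin [0.5595 0.1696 0.0328] yaw 35.1 tilt axis dir [0.015 0.061 0.998] med err mm 0.96 tip [0.6027 0.2024 0.0783]
top 535 origin [0.5606 0.1722 0.0324] yaw 36.9 tilt axis dir [0. 0. 1.] med err mm 1.16 tip [0.6022 0.2035 0.0804]
```

View pics/d.png

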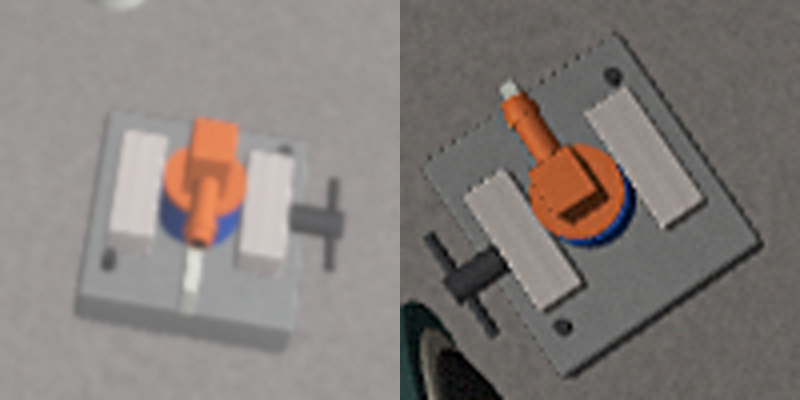

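The spout lies right along the white mark in both views: the mark shows beyond the tip at (190,280) in the left crop and (508,90) in the right. The elbow is upright and the gripper is clear, so I'm handing in.

```bash
python3 -c "
from plant import arm; arm.close_job()"
```

```text
the job is handed in; nothing more can be done
```

The orange elbow is screwed into the blue fitting, and its spout lies along the white mark. I handed the job in at about 17 s of the 72 s allowed; it returns no verdict.

- **Fitting it:** I lifted the larger orange elbow from its stand and lowered it through the notches with the spout about 45° anticlockwise of the mark. Reaching the thread's start pressed up to 27 N upward on the tool.
- **Against the stop:** I turned it clockwise in small steps to about 19° past the mark. The moment there was 0.17–0.21 N m, which I put at 12–15 N on the stop; that force is inferred from the wrist, not measured directly.
- **Backing off:** I turned it back to the mark, opened the jaws, and moved the gripper away.

**Last checks:**

| Check | Measured | Target |
|---|---|---|
| Spout direction | 35–37° | mark at about 35.7° |
| Axis to mouth | within about 2 mm | under 4 mm |
| Height of elbow origin | 34.6–34.8 mm (scene), 32.4–32.8 mm (top) | 30–35.5 mm |

- **Height:** the two cameras disagree by about 2 mm. The scene camera also read the fitting's rim about 1.8 mm too high, so I trust the lower figure.
- **Tilt:** one top-camera fit suggested 3.6° and the scene-camera fit about 1°. Both are under the 7° limit.
- **Bystanders:** I did not measure them again at the end, but I felt no contact on the way.

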